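# Load a hardwood blank over the lip of a loading board

### The job

Push the big dark red hardwood block up the ramp of the plywood loading board and over the dark lip strip, so that it drops flat into the bed behind the lip. Then slide it on until it meets the cork-faced sprung stop and press it against the stop steadily with about 10 N for a full second (never more than 20 N on the stop, so do not ram it), and let go, leaving it lying flat and square against the stop. Do not disturb the wax tin or the tape measure.

Things in the scene. Friction and masses are not known exactly. Their poses are not given: they have to be found in the camera images.
- blank: Loose dark red block, 85 (x) x 135 (y) x 66 mm high, 0.4 to 0.6 kg, too wide to grip. Origin: centre of its underside. Starts flat, its leading (+x) face 10 to 45 mm before the ramp's foot, within 5 mm and 0.06 rad of the board's middle line. It pitches up to 0.2 rad on the ramp: bear low on its rear face. Past the lip its tail may hang on the fingertips until they are backed off.
- loading_board: Plywood board fixed to the bench. Origin on its middle line, on the bench plane; +x = loading direction. Ramp from z 0 at x -117 mm to z 16 at x -37; flat top of the dark lip strip (z 16) to x -27, sheer 7 mm drop there to the flat bed (z 9), which ends at x +131. Side rails 13 mm thick, top z 30, leave a channel 149 mm wide (y -74.5 to 74.5) and flare at the ramp's foot.
- bed_lip (a point): Middle of the lip strip's upper inner edge (board x = -27 mm, y = 0, z = 16 mm); axes as the board's.
- stop_base: Dark wooden stop housing, 130 mm wide, fixed on the bed, front at its x = +13 mm, axes as the board's. Before it a sprung cork-faced plate on two rods, set by hand: its face lies at its x = -14 to 0 mm (board x 71 to 93), not measured: feel for it. It yields about 1 mm per 6 N. Force on stop = push less the block's friction on the bed (1.5 to 4 N, felt while sliding before the stop).
- wax_tin: Round white and red tin, 68 mm across, 43 mm high, on the bench beyond the stop end of the board, before the vice. Origin at the centre of its underside. Leave alone.
- tape_measure: Yellow and black tape measure, 31 x 79 x 63 mm, on the bench behind the vice. Origin at its underside. Leave alone.

How it is judged:
By the outcome, as a careful person would: the job done as asked, in the order asked, and still so for the second after the job is handed in, with the robot touching nothing.
It also fails if it takes over 67 s, if anything falls off the work surface, if the arm or the gripper's body presses on something with over 40 N, if the wrist force passes 120 N, or if a joint passes its speed limit or range.

### The arm

A 6-joint arm with a two-finger parallel gripper is mounted at the origin on the work surface; the furniture and walls round the work are solid. World frame = base frame: x ahead of the robot, y to its left, z up, the work surface at z = 0. Lengths are in m, angles in rad, forces in N, time in s.
With the tool pointing down it reaches from about 0.35 to 0.975 m from the base axis. Payload 4.9 kg.
Tool frame: the origin (TCP) lies on the centre line of the jaws, within the pads' length; the fingertips stand manip.tip_reach ahead of it and the grasp point (between the pads) is the TCP (manip.tip_reach is the distance from the TCP to the fingertips, in m); z points along the fingers, y is the line along which they close (so a half turn about z gives the same grasp; the last joint's range is limited). The gripper opens to 85 mm and grips with 20 to 120 N. Pads are 22 mm wide; open, the fingers measure 114 mm over their backs; the gripper's body (76 mm by 85 mm) begins 54 mm behind the grasp point. The pads swing forward as they close: fully open they stand 13 mm farther back than shut.
Start: joints at [-1.303, 0.053, 1.613, -0, 1.476, -0.119], TCP at [0.236, -0.579, 0.25] pointing down, gripper open.
Joint ranges: [-3.01, 3.01], [-1.01, 2.22], [0.06, 2.58], [-1.02, 4.17], [0.09, 2.62], [-3.14, 3.14]. Speed limits (rad/s): [2.57, 2.57, 3.14, 3.14, 3.14, 3.14].

### API

Orientations are given as a unit quaternion [w, x, y, z].
In Python, from plant import manip gives the robot as it stands. The module is installed in compiled form; this text tells all that it offers.
- The arm moves only by the tool move_arm, never from a script. Its argument "rows" is a list of rows, each a list of 7 numbers: the shift along the tool's x, y, z in cm, then the turn, a rotation vector about the tool's x, y, z in degrees, then the opening, from -1 (shut) to 1 (fully open). In form: [[tx, ty, tz, ax, ay, az, jaw], ...]. A call has 1 to 20 rows; each row shifts and turns the commanded pose from where the row before left it, along the tool's axes as they then stand; what a row does not reach is not made up. A row lasts 1/12 s, in which the tool goes at most 41.7 mm and 7.16 degrees, less where a joint would pass 70% of its speed; a pose out of reach is approached as far as the arm can. A call is refused whole if a number of a shift passes 4.17 or a number of a turn 7.16, either way. A call with a gripper value outside its range is refused whole. The fingers move at their own pace and stop on an object; the grip force is fixed at half the most. Time passes only in rows, so rows that do not move let the fingers close. It gives the time, the measured TCP pose, the force, the opening and the grip force at its end, in the units of the state.
- manip.state(): the state, without advancing time (a new reading comes with each control period).
- manip.grab_frame(name): name is "scene" or "top" or "wrist"; returns a dict with "img" (480x640x3 uint8, blue, green, red), "mtx" (3x3 intrinsics, pixels), "R" (3x3) and "t" (3): a world point X has camera coordinates R X + t. Camera axes: x right, y down, z forward; pixel columns grow to the right and rows downward; lengths in m; the calibration is good to about 2 mm. A picture is of the moment at which its call begins. There is no depth.
- manip.job_done(): hands the job in; it is judged then, once.
The state is a dict: "time": time; "joint_pos": joint angles; "joint_vel": joint speeds; "joint_efforts": joint torques, N m; "tool_pos": TCP position; "tool_rot": TCP orientation; "contact_force": force on the tool from outside, world axes, zero at the start; "ft_torque": the same for the moment, N m; "gripper_width": opening from 0.0 (shut) to 1.0 (fully open); "grasp_force": force on a finger pad.
Only numpy, scipy, OpenCV 4.12 (cv2) and the standard library are available. Lean on these libraries where they do the work, as an engineer would, in place of code of your own. Each camera call takes 0.05 s, during which the arm holds its last target. There are 200 camera calls.

## Working session

There is one attempt and no reset: what is moved stays moved. The work goes in short steps, Python scripts to look and compute and a tool call to move; the robot and the scene stay as the last step left them, time stands still between calls to the robot, and variables do not carry over. Pictures are saved under pics/ and viewed, at most 10 in all, crops included, and the job is handed in when it is done.

Besides the shell and the picture viewer there is one more tool, called after ">>>" by a JSON object that holds its "fn" and its "kwargs". move_arm: Moves the arm, as the interface text tells. Its arguments: {"type":"object","properties":{"rows":{"type":"array","items":{"type":"array","items":{"type":"number"}}}},"required":["rows"]}

```bash
mkdir -p pics
python3 - <<'E'
from plant import manip
import cv2,numpy as np,pickle
print(manip.state(),manip.tip_reach)
fs={}
for n in("scene","top"):
    f=manip.grab_frame(n);fs[n]=f;cv2.imwrite(f"pics/{n}0.png",f["img"]);print(n,f["mtx"].tolist(),(-f["R"].T@f["t"]).tolist())
pickle.dump(fs,open("fs.pkl","wb"))
E
```

```text
{'time': 0.0, 'joint_pos': array([-1.30300860e+00,  5.33867406e-02,  1.61429607e+00, -5.21787418e-06,
        1.47597204e+00, -1.18997783e-01]), 'joint_vel': array([ 5.14546651e-04, -7.67012291e-04,  3.30922335e-04,  4.45088843e-04,
        8.25303642e-04, -4.34333706e-05]), 'joint_efforts': array([-1.41855417e-04, -3.93679225e+01, -3.70176709e+01, -2.23039278e-04,
        6.91436377e-03,  4.92748967e-06]), 'tool_pos': array([ 0.23560481, -0.57826777,  0.2490432 ]), 'tool_rot': array([-1.02805526e-03,  9.81357263e-01,  1.92189645e-01, -7.92277200e-05]), 'contact_force': array([ 0.85331902, -0.49211817,  0.16731365]), 'ft_torque': array([ 0.0162995 , -0.07284116,  0.02415054]), 'grasp_force': 0.0, 'gripper_width': 1.0018920046102378} 0.019
scene [[582.8097067813627, 0.0, 314.3116528903585], [0.0, 582.8097067813627, 242.13748387134925], [0.0, 0.0, 1.0]] [0.0737885920351577, 0.7440740789982023, 0.873167009341077]
top [[509.3649998975381, 0.0, 323.7937087259052], [0.0, 509.3649998975381, 237.8743399423762], [0.0, 0.0, 1.0]] [0.38618364760032053, 0.06359479475408812, 1.1684199074186925]
```

View pics/top0.png

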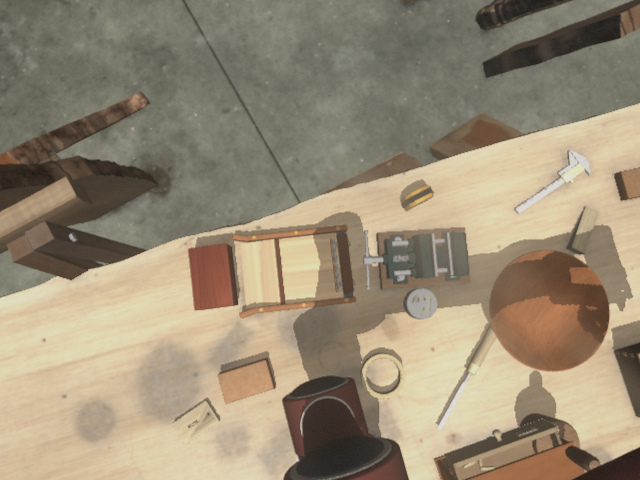

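View pics/scene0.png

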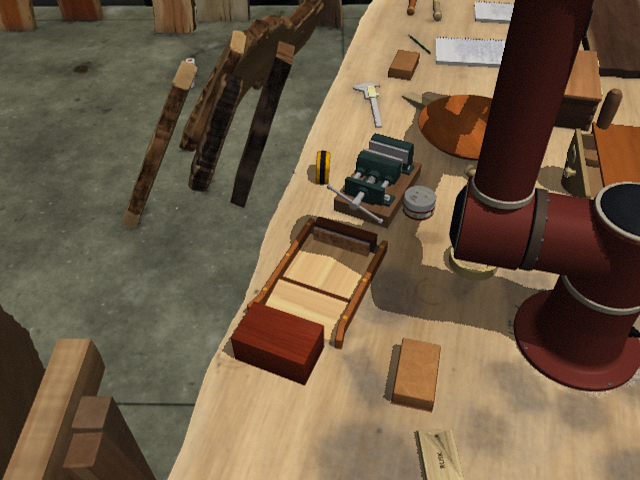

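The top view shows the block at about (212,277), the lip line at about x=281, the stop at about x=340, the tin at (421,303) and the tape at (417,195). Next I'll measure the block and board, with a zoomed crop.

```bash
cat > h.py <<'E'
import numpy as np,cv2
def ray(f,px,z):
    p=np.atleast_2d(np.array(px,float)); c=-f["R"].T@f["t"]
    d=np.c_[p,np.ones(len(p))]@np.linalg.inv(f["mtx"]).T@f["R"]
    return (c+d*((z-c[2])/d[:,2])[:,None])[:,:2]
def proj(f,X):
    q=(f["R"]@np.atleast_2d(X).T).T+f["t"]; q=q@f["mtx"].T; return q[:,:2]/q[:,2:]
def block(f,roi):
    x0,y0,x1,y1=roi
    h=cv2.cvtColor(f["img"],cv2.COLOR_BGR2HSV); b=f["img"].astype(int)
    m=((b[...,2]>1.9*b[...,1])&(b[...,2]>45)&((h[...,0]<9)|(h[...,0]>170))).astype(np.uint8)
    k=np.zeros_like(m);k[y0:y1,x0:x1]=m[y0:y1,x0:x1]
    k=cv2.morphologyEx(k,cv2.MORPH_OPEN,np.ones((3,3)))
    c=max(cv2.findContours(k,0,2)[0],key=cv2.contourArea)
    return c,cv2.minAreaRect(c)
E
python3 - <<'E'
import pickle;from h import *
f=pickle.load(open("fs.pkl","rb"))["top"]
c,r=block(f,(170,220,260,330));b=cv2.boxPoints(r);print(r,b.tolist());w=ray(f,b,.066);print(w,w.mean(0),[np.linalg.norm(w[i]-w[i-1]) for i in range(4)])
im=f["img"][205:335,170:370];im=cv2.resize(im,None,fx=4,fy=4,interpolation=cv2.INTER_CUBIC)
cv2.polylines(im,[((b-[170,205])*4+2).astype(int)],1,(0,255,0),1)
cv2.imwrite("pics/z.png",im)
E
```

```text
Traceback (most recent call last):
  File "h.py", line 14, in block
    c=max(cv2.findContours(k,0,2)[0],key=cv2.contourArea)
ValueError: max() iterable argument is empty
```

```bash
cat > m.py <<'E'
import pickle;from h import *
f=pickle.load(open("fs.pkl","rb"))["top"]
print(f["img"][277,[195,205,212,225,231,236]].tolist())
c,r=block(f,(170,220,260,330));b=cv2.boxPoints(r);print(r,b.tolist());w=ray(f,b,.066);print(w,w.mean(0),[np.linalg.norm(w[i]-w[i-1]) for i in range(4)])
im=f["img"][205:335,170:370];im=cv2.resize(im,None,fx=4,fy=4,interpolation=cv2.INTER_CUBIC)
cv2.polylines(im,[((b-[170,205])*4+2).astype(int)],1,(0,255,0),1)
cv2.imwrite("pics/z.png",im)
E
sed -i 's/x0,y0,x1,y1=roi/x0,y0,x1,y1=roi/; s/    m=.*/    m=((b[...,2]>1.7*b[...,1])\&(b[...,2]<170)\&(b[...,1]<60)).astype(np.uint8)/; s/k=np.zeros_like(m);k\[y0:y1,x0:x1\]=m\[y0:y1,x0:x1\]/k=np.zeros_like(m);k[y0:y1,x0:x1]=m[y0:y1,x0:x1]/; s/np.ones((3,3))/np.ones((3,3),np.uint8)/' h.py
python3 m.py
```

```text
[[68, 87, 143], [64, 80, 136], [66, 84, 144], [67, 85, 145], [52, 64, 88], [96, 115, 132]]Traceback (most recent call last):
  File "m.py", line 4, in <module>
    c,r=block(f,(170,220,260,330));b=cv2.boxPoints(r);print(r,b.tolist());w=ray(f,b,.066);print(w,w.mean(0),[np.linalg.norm(w[i]-w[i-1]) for i in range(4)])
        ~~~~~^^^^^^^^^^^^^^^^^^^^^
  File "h.py", line 14, in block
    c=max(cv2.findContours(k,0,2)[0],key=cv2.contourArea)
ValueError: max() iterable argument is empty
```

```bash
sed -i 's/    m=.*/    m=((b[...,2]>1.48*b[...,1])\&(b[...,1]<110)).astype(np.uint8)/' h.py
python3 m.py
```

```text
[[68, 87, 143], [64, 80, 136], [66, 84, 144], [67, 85, 145], [52, 64, 88], [96, 115, 132]]
((210.8388671875, 276.5175476074219), (62.24208068847656, 38.98775100708008), 83.79655456542969) [[188.09622192382812, 247.68524169921875], [226.85568237304688, 243.47222900390625], [233.58151245117188, 305.349853515625], [194.82205200195312, 309.5628662109375]]
[[0.49714324 0.34742148]
 [0.50656042 0.26371303]
 [0.37326997 0.24608067]
 [0.36421552 0.32862489]] [0.43529729 0.29646002] [np.float64(0.13425009959137438), np.float64(0.0842365039019354), np.float64(0.134451645441343), np.float64(0.08303933462907877)]
```

View pics/z.png

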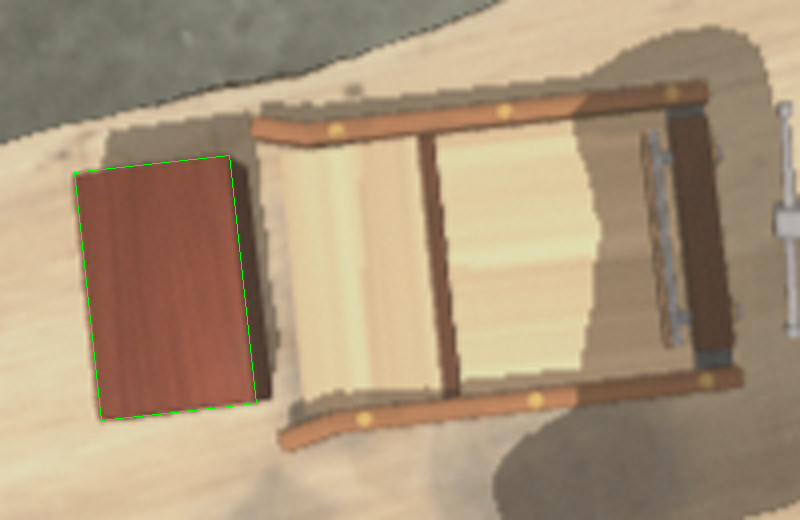

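The crop shows the lip strip from (428,135) to (452,395), the rails as straight orange bars, and the cork plate near (655,240). I'll fit the rails and the lip.

Run:
```python
import pickle;from h import *
f=pickle.load(open("fs.pkl","rb"))["top"]
b=f["img"].astype(int)
for p in [(290,229),(290,305),(320,226),(279,270),(270,270),(290,270)]:print(p,b[p[1],p[0]].tolist())
up=lambda p:np.array(p)/4+[170,205]-.375
print("hand, corner points:")
R1=ray(f,up([(345,121),(345,140),(700,83),(700,104)]),.03);R2=ray(f,up([(370,407),(370,427),(735,368),(735,386)]),.03)
L=ray(f,up([(418,136),(436,134),(441,396),(459,395)]),.016)
print(R1,R2,L,sep="\n")
g=cv2.cvtColor(f["img"],cv2.COLOR_BGR2GRAY).astype(float)
# lip right edge: per row steepest rise
P=[]
for r in range(243,300,3):
    c0=279+(r-270)*.085; cs=np.arange(int(c0)-7,int(c0)+9); d=np.diff(g[r,cs]); i=d.argmax(); j=d.argmin()
    w=lambda i,s:(lambda q:(q*(cs[i-1:i+2]+.5)).sum()/q.sum())(np.clip(s*d[i-1:i+2],1e-6,None))
    P.append((w(j,-1),w(i,1),r))
P=np.array(P)
E_=ray(f,P[:,[1,2]],.016);E0=ray(f,P[:,[0,2]],.016)
v=cv2.fitLine(E_.astype(np.float32),cv2.DIST_HUBER,0,1e-4,1e-4).ravel();v0=cv2.fitLine(E0.astype(np.float32),cv2.DIST_HUBER,0,1e-4,1e-4).ravel();print("lip in",v,"lip out",v0)
# rails
m1=(b[...,2]>1.4*b[...,1])
for x0,x1,yc,s in[(255,343,235,-.104),(262,350,305,-.10)]:
    e=[]
    for c in range(x0,x1,3):
        y0=yc+(c-300)*s; rr=np.arange(int(y0)-8,int(y0)+9); k=rr[m1[rr,c]]
        if len(k)>2:e.append((c,k.mean(),len(k)))
    e=np.array(e);w=ray(f,e[:,:2],.03);v=cv2.fitLine(w.astype(np.float32),cv2.DIST_HUBER,0,1e-4,1e-4).ravel();print("rail",v,e[:,2].tolist(),w[[0,-1]])
```

```text
(290, 229) [102, 126, 142]
(290, 305) [93, 128, 180]
(320, 226) [102, 125, 140]
(279, 270) [65, 85, 118]
(270, 270) [157, 198, 224]
(290, 270) [174, 218, 225]
hand, corner points:
[[0.53012242 0.20554791]
 [0.51936219 0.20535885]
 [0.5523199  0.0057003 ]
 [0.54035347 0.00573992]]
[[ 0.37069302  0.18893383]
 [ 0.35973998  0.18875746]
 [ 0.39245888 -0.01321821]
 [ 0.38253752 -0.01316489]]
[[0.52340561 0.16564995]
 [0.52458034 0.15542845]
 [0.37667209 0.15081997]
 [0.3772434  0.14074338]]
lip in [0.9928624  0.1192656  0.44269636 0.14667004] lip out [0.9938052  0.11113603 0.46026027 0.15935734]
rail [ 0.12080401 -0.9926764   0.5314892   0.14173412] [3.0, 3.0, 3.0, 4.0, 4.0, 3.0, 3.0, 3.0] [[0.52762306 0.18724703]
 [0.53928591 0.07932873]]
rail [ 0.11584731 -0.99326706  0.3705138   0.12579049] [3.0, 3.0, 3.0, 3.0, 3.0, 3.0, 3.0, 3.0, 4.0] [[0.36495786 0.17586233]
 [0.37717366 0.07640388]]
```

>>> {"fn": "move_arm", "kwargs": {"rows": [[0, 0, 0, 0, 0, -6.8, 1], [0, 0, 0, 0, 0, -6.8, 1], [0, 0, 0, 0, 0, -6.8, 1], [0, 0, 0, 0, 0, -6.8, 1], [0, 0, 0, 0, 0, -6.8, 1], [0, 0, 0, 0, 0, -6.8, 1], [0, 0, 0, 0, 0, -6.8, 1], [0, 0, 0, 0, 0, -6.8, 1], [0, 0, 0, 0, 0, -6.8, 1], [0, 0, 0, 0, 0, -6.8, 1], [0, 0, 0, 0, 0, -6.4, 1]]}}

```text
time: 1.02
tool_pos: [0.2357, -0.5785, 0.2495]
tool_rot: [-0.001, 0.663, 0.748, 0.0]
contact_force: [0.1, -0.3, -1.1]
gripper_width: 0.998
grasp_force: 0.0
```

>>> {"fn": "move_arm", "kwargs": {"rows": [[3, 2.1, 0, 0, 0, 0, 1], [3, 2.1, 0, 0, 0, 0, 1], [3, 2.1, 0, 0, 0, 0, 1], [3, 2.1, 0, 0, 0, 0, 1], [3, 2.1, 0, 0, 0, 0, 1], [3, 2.1, 0, 0, 0, 0, 1], [3, 2.1, 0, 0, 0, 0, 1], [3, 2.1, 0, 0, 0, 0, 1], [3, 2.1, 0, 0, 0, 0, 1], [3, 2.1, 0, 0, 0, 0, 1], [3, 2.1, 0, 0, 0, 0, 1], [3, 2.1, 0, 0, 0, 0, 1], [3, 2.1, 0, 0, 0, 0, 1], [3, 2.1, 0, 0, 0, 0, 1], [3, 2.1, 0, 0, 0, 0, 1], [0, 0, 0, 0, 0, 0, 1]]}}

```text
time: 2.35
tool_pos: [0.4987, -0.0908, 0.2498]
tool_rot: [-0.001, 0.663, 0.749, 0.001]
contact_force: [0.9, 0.2, -1.0]
gripper_width: 0.999
grasp_force: 0.0
```

>>> {"fn": "move_arm", "kwargs": {"rows": [[3.4, -0.12, 0, 0, 0, 0, 1], [3.4, -0.12, 0, 0, 0, 0, 1], [3.4, -0.12, 0, 0, 0, 0, 1], [3.4, -0.12, 0, 0, 0, 0, 1], [3.4, -0.12, 0, 0, 0, 0, 1], [3.4, -0.12, 0, 0, 0, 0, 1], [3.4, -0.12, 0, 0, 0, 0, 1], [3.4, -0.12, 0, 0, 0, 0, 1], [3.4, -0.12, 0, 0, 0, 0, 1], [3.4, -0.12, 0, 0, 0, 0, 1], [3.4, -0.12, 0, 0, 0, 0, 1], [3.4, -0.12, 0, 0, 0, 0, 1], [3.4, -0.12, 0, 0, 0, 0, 1], [3.4, -0.12, 0, 0, 0, 0, 1], [0, 0, 0, 0, -5, 0, 1], [0, 0, 0, 0, -5, 0, 1], [0, 0, 0, 0, -5, 0, 1], [0, 0, 0, 0, -5, 0, 1], [0, 0, 0, 0, 0, 0, 1], [0, 0, 0, 0, 0, 0, 1]]}}

```text
time: 4.02
tool_pos: [0.4258, 0.3754, 0.2491]
tool_rot: [0.129, 0.655, 0.736, -0.116]
contact_force: [0.4, -0.8, 0.5]
gripper_width: 1.003
grasp_force: 0.0
```

```bash
cat > st.py <<'E'
from plant import manip;import numpy as np
from scipy.spatial.transform import Rotation as Ro
s=manip.state();O=np.array([.4531,.1207,0]);d=np.array([.1147,-.9934,0]);l=np.array([.9934,.1147,0])
B=np.c_[d,l,[0,0,1]]
R=Ro.from_quat(s["tool_rot"],scalar_first=True).as_matrix();p=s["tool_pos"]
m=lambda v:np.round(v*1000,1).tolist()
print("t",round(s["time"],2),"TCP board mm",m(B.T@(p-O)),"tip19",m(B.T@(p+.019*R[:,2]-O)),"F board",np.round(B.T@s["contact_force"],2).tolist())
print("axes in board (cols x,y,z)\n",np.round(B.T@R,3),"j",np.round(s["joint_pos"],2).tolist())
E
python3 st.py
python3 - <<'E'
from h import *;from plant import manip
f=manip.grab_frame("scene");cv2.imwrite("pics/s1.png",f["img"])
E
```

```text
t 4.02 TCP board mm [-256.2, 2.1, 249.1] tip19 [-249.7, 2.1, 231.2] F board [0.8, 0.27, 0.5]
axes in board (cols x,y,z)
 [[-0.94  -0.001  0.342]
 [-0.001  1.    -0.002]
 [-0.342 -0.002 -0.94 ]] j [0.72, 0.06, 1.63, -0.28, 1.65, 0.61]
```

View pics/s1.png

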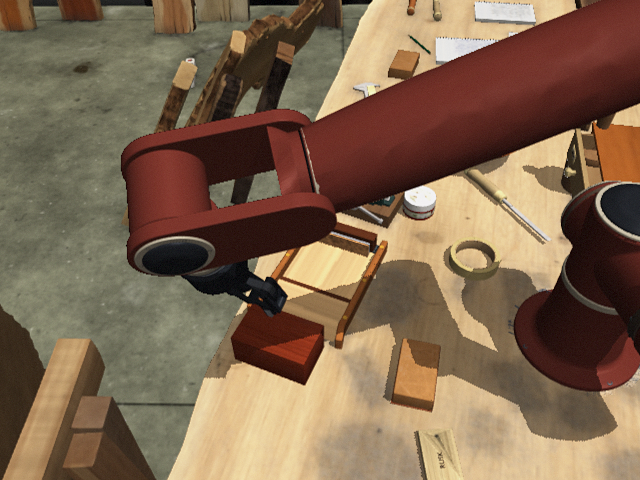

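The scene view shows the gripper tilted behind and above the block (block at (280,345), fingers near (270,295)), with nothing close by. I'll descend now.

>>> {"fn": "move_arm", "kwargs": {"rows": [[1.0, 0, 2.75, 0, 0, 0, 1], [1.0, 0, 2.75, 0, 0, 0, 1], [1.0, 0, 2.75, 0, 0, 0, 1], [1.0, 0, 2.75, 0, 0, 0, 1], [1.0, 0, 2.75, 0, 0, 0, 1], [1.0, 0, 2.75, 0, 0, 0, 1], [1.0, 0, 2.75, 0, 0, 0, 1], [0.4, 0, 1.1, 0, 0, 0, 1], [0.12, 0, 0.33, 0, 0, 0, 1], [0, 0, 0, 0, 0, 0, 1], [0, 0, 0, 0, 0, 0, 1]]}}

```text
time: 4.98
tool_pos: [0.4274, 0.3757, 0.0322]
tool_rot: [0.13, 0.656, 0.735, -0.114]
contact_force: [0.4, 0.9, 0.9]
gripper_width: 1.003
grasp_force: 0.0
```

```bash
python3 st.py
```

```text
t 4.98 TCP board mm [-256.3, 3.7, 32.2] tip19 [-249.8, 3.8, 14.4] F board [-0.82, 0.47, 0.93]
axes in board (cols x,y,z)
 [[-0.94   0.001  0.34 ]
 [ 0.002  1.     0.002]
 [-0.34   0.003 -0.94 ]] j [0.72, 0.29, 1.76, -0.3, 1.3, 0.72]
```

>>> {"fn": "move_arm", "kwargs": {"rows": [[0.1, 0, 0.28, 0, 0, 0, 1], [0.1, 0, 0.28, 0, 0, 0, 1], [0.07, 0, 0.19, 0, 0, 0, 1], [0, 0, 0, 0, 0, 0, 1], [0, 0, 0, 0, 0, 0, 1]]}}

```text
time: 5.4
tool_pos: [0.4262, 0.3752, 0.0224]
tool_rot: [0.13, 0.655, 0.735, -0.115]
contact_force: [0.5, 0.2, 0.6]
gripper_width: 0.999
grasp_force: 0.0
```

>>> {"fn": "move_arm", "kwargs": {"rows": [[0.07, 0, 0.19, 0, 0, 0, 1], [0.07, 0, 0.19, 0, 0, 0, 1], [0, 0, 0, 0, 0, 0, 1]]}}

```text
time: 5.65
tool_pos: [0.4259, 0.3749, 0.0177]
tool_rot: [0.13, 0.655, 0.735, -0.116]
contact_force: [-0.8, -0.3, -0.4]
gripper_width: 1.0
grasp_force: 0.0
```

>>> {"fn": "move_arm", "kwargs": {"rows": [[0.07, 0, 0.19, 0, 0, 0, 1], [0.07, 0, 0.19, 0, 0, 0, 1], [0, 0, 0, 0, 0, 0, 1]]}}

```text
time: 5.9
tool_pos: [0.4259, 0.3749, 0.0136]
tool_rot: [0.13, 0.655, 0.735, -0.116]
contact_force: [0.2, 0.6, -1.3]
gripper_width: 0.998
grasp_force: 0.0
```

```bash
python3 st.py
python3 - <<'E'
from h import *;from plant import manip
f=manip.grab_frame("wrist");cv2.imwrite("pics/w1.png",f["img"])
E
```

```text
t 5.9 TCP board mm [-255.6, 2.1, 13.6] tip19 [-249.1, 2.1, -4.2] F board [-0.6, 0.28, -1.31]
axes in board (cols x,y,z)
 [[-0.94   0.     0.342]
 [ 0.     1.    -0.001]
 [-0.342 -0.001 -0.94 ]] j [0.72, 0.32, 1.76, -0.3, 1.27, 0.73]
```

View pics/w1.png

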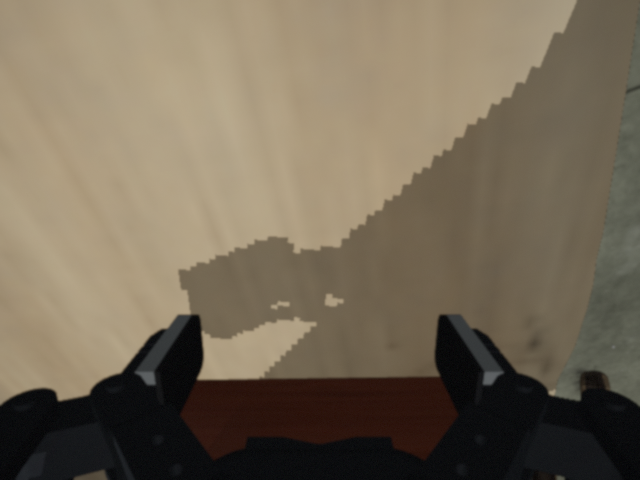

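The wrist view shows the open fingers at (170,370) and (475,370), straddling the block's rear face below row 378. With the jaw open the tips reach only about 6 mm past the TCP, so the bearing height is about 12 mm. I'll push now.

>>> {"fn": "move_arm", "kwargs": {"rows": [[-0.24, 0, 0.087, 0, 0, 0, 1], [-0.24, 0, 0.087, 0, 0, 0, 1], [-0.24, 0, 0.087, 0, 0, 0, 1], [-0.24, 0, 0.087, 0, 0, 0, 1], [-0.24, 0, 0.087, 0, 0, 0, 1], [-0.24, 0, 0.087, 0, 0, 0, 1], [-0.24, 0, 0.087, 0, 0, 0, 1], [-0.24, 0, 0.087, 0, 0, 0, 1], [-0.24, 0, 0.087, 0, 0, 0, 1], [-0.24, 0, 0.087, 0, 0, 0, 1], [-0.24, 0, 0.087, 0, 0, 0, 1], [-0.24, 0, 0.087, 0, 0, 0, 1], [-0.24, 0, 0.087, 0, 0, 0, 1]]}}

```text
time: 7.03
tool_pos: [0.4301, 0.3425, 0.0143]
tool_rot: [0.129, 0.655, 0.735, -0.115]
contact_force: [0.1, 2.9, -0.1]
gripper_width: 1.002
grasp_force: 1.5
```

```bash
python3 st.py
```

```text
t 7.03 TCP board mm [-223.0, 2.5, 14.3] tip19 [-216.5, 2.5, -3.6] F board [-2.91, 0.48, -0.08]
axes in board (cols x,y,z)
 [[-0.94   0.     0.341]
 [ 0.001  1.     0.   ]
 [-0.341  0.    -0.94 ]] j [0.67, 0.28, 1.82, -0.31, 1.25, 0.69]
```

>>> {"fn": "move_arm", "kwargs": {"rows": [[-0.24, 0, 0.087, 0, 0, 0, 1], [-0.24, 0, 0.087, 0, 0, 0, 1], [-0.24, 0, 0.087, 0, 0, 0, 1], [-0.24, 0, 0.087, 0, 0, 0, 1], [-0.24, 0, 0.087, 0, 0, 0, 1], [-0.24, 0, 0.087, 0, 0, 0, 1], [-0.24, 0, 0.087, 0, 0, 0, 1], [-0.24, 0, 0.087, 0, 0, 0, 1], [-0.24, 0, 0.087, 0, 0, 0, 1], [-0.24, 0, 0.087, 0, 0, 0, 1], [-0.24, 0, 0.087, 0, 0, 0, 1], [-0.24, 0, 0.087, 0, 0, 0, 1], [-0.24, 0, 0.087, 0, 0, 0, 1], [-0.24, 0, 0.087, 0, 0, 0, 1], [-0.24, 0, 0.087, 0, 0, 0, 1], [-0.24, 0, 0.087, 0, 0, 0, 1]]}}

```text
time: 8.37
tool_pos: [0.4346, 0.3012, 0.0142]
tool_rot: [0.13, 0.655, 0.735, -0.116]
contact_force: [-0.4, 4.7, 0.5]
gripper_width: 1.0
grasp_force: 1.9
```

```bash
cat > look.py <<'E'
from h import *;from plant import manip;import sys
f=manip.grab_frame("scene");cv2.imwrite(sys.argv[1],cv2.resize(f["img"][180:420,160:480],None,fx=2.2,fy=2.2,interpolation=cv2.INTER_CUBIC))
E
python3 st.py;python3 look.py pics/s2.png
```

```text
t 8.37 TCP board mm [-181.5, 2.4, 14.2] tip19 [-175.0, 2.4, -3.6] F board [-4.67, 0.15, 0.46]
axes in board (cols x,y,z)
 [[-0.94   0.     0.342]
 [ 0.     1.    -0.   ]
 [-0.342 -0.    -0.94 ]] j [0.61, 0.23, 1.88, -0.33, 1.22, 0.64]
```

View pics/s2.png

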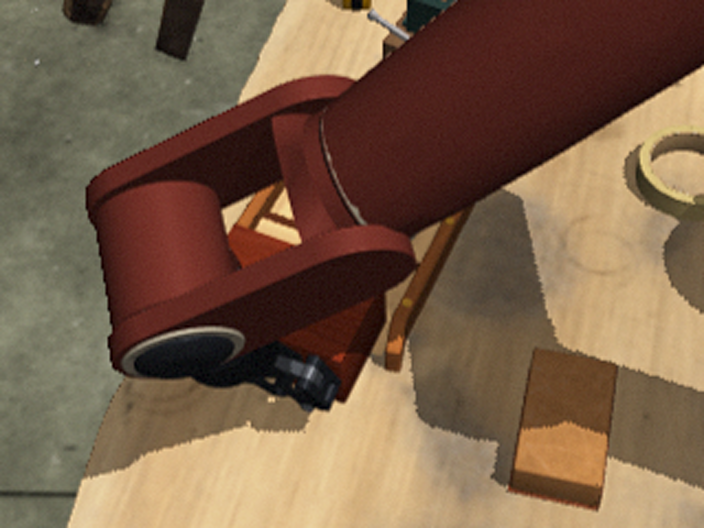

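The crop shows the block (about (340,310)) entering the channel between the rails, with the fingers at (310,380) on its rear face. It's going well, so I'll keep pushing to the foot of the ramp.

>>> {"fn": "move_arm", "kwargs": {"rows": [[-0.24, 0, 0.087, 0, 0, 0, 1], [-0.24, 0, 0.087, 0, 0, 0, 1], [-0.24, 0, 0.087, 0, 0, 0, 1], [-0.24, 0, 0.087, 0, 0, 0, 1], [-0.24, 0, 0.087, 0, 0, 0, 1], [-0.24, 0, 0.087, 0, 0, 0, 1], [-0.24, 0, 0.087, 0, 0, 0, 1], [-0.24, 0, 0.087, 0, 0, 0, 1], [-0.24, 0, 0.087, 0, 0, 0, 1], [-0.24, 0, 0.087, 0, 0, 0, 1], [-0.24, 0, 0.087, 0, 0, 0, 1], [-0.24, 0, 0.087, 0, 0, 0, 1], [-0.24, 0, 0.087, 0, 0, 0, 1], [-0.24, 0, 0.087, 0, 0, 0, 1], [-0.24, 0, 0.087, 0, 0, 0, 1], [-0.24, 0, 0.087, 0, 0, 0, 1], [-0.24, 0, 0.087, 0, 0, 0, 1], [-0.24, 0, 0.087, 0, 0, 0, 1]]}}

```text
time: 9.92
tool_pos: [0.4399, 0.2557, 0.0143]
tool_rot: [0.13, 0.655, 0.735, -0.116]
contact_force: [-0.8, 1.5, -2.9]
gripper_width: 0.999
grasp_force: 1.4
```

```bash
python3 st.py
```

```text
t 9.92 TCP board mm [-135.6, 2.4, 14.3] tip19 [-129.1, 2.4, -3.5] F board [-1.62, -0.63, -2.94]
axes in board (cols x,y,z)
 [[-0.94   0.     0.342]
 [ 0.     1.    -0.   ]
 [-0.342 -0.    -0.94 ]] j [0.54, 0.18, 1.94, -0.34, 1.19, 0.58]
```

>>> {"fn": "move_arm", "kwargs": {"rows": [[-0.264, 0, 0.021, 0, 0, 0, 1], [-0.264, 0, 0.021, 0, 0, 0, 1], [-0.264, 0, 0.021, 0, 0, 0, 1], [-0.264, 0, 0.021, 0, 0, 0, 1], [-0.264, 0, 0.021, 0, 0, 0, 1], [-0.264, 0, 0.021, 0, 0, 0, 1], [-0.264, 0, 0.021, 0, 0, 0, 1], [-0.264, 0, 0.021, 0, 0, 0, 1], [-0.264, 0, 0.021, 0, 0, 0, 1], [-0.264, 0, 0.021, 0, 0, 0, 1], [-0.264, 0, 0.021, 0, 0, 0, 1], [-0.264, 0, 0.021, 0, 0, 0, 1], [-0.264, 0, 0.021, 0, 0, 0, 1], [-0.264, 0, 0.021, 0, 0, 0, 1]]}}

```text
time: 11.08
tool_pos: [0.4442, 0.2204, 0.0245]
tool_rot: [0.13, 0.655, 0.735, -0.115]
contact_force: [-0.2, 4.5, -1.2]
gripper_width: 0.998
grasp_force: 2.0
```

```bash
python3 st.py
```

```text
t 11.08 TCP board mm [-100.0, 2.6, 24.5] tip19 [-93.5, 2.6, 6.7] F board [-4.45, 0.34, -1.25]
axes in board (cols x,y,z)
 [[-0.94   0.     0.342]
 [ 0.001  1.     0.   ]
 [-0.342  0.    -0.94 ]] j [0.48, 0.12, 1.98, -0.35, 1.19, 0.52]
```

>>> {"fn": "move_arm", "kwargs": {"rows": [[-0.276, 0, -0.027, 0, 0, 0, 1], [-0.276, 0, -0.027, 0, 0, 0, 1], [-0.276, 0, -0.027, 0, 0, 0, 1], [-0.276, 0, -0.027, 0, 0, 0, 1], [-0.276, 0, -0.027, 0, 0, 0, 1], [-0.276, 0, -0.027, 0, 0, 0, 1], [-0.276, 0, -0.027, 0, 0, 0, 1], [-0.276, 0, -0.027, 0, 0, 0, 1], [-0.24, 0, 0.087, 0, 0, 0, 1], [-0.24, 0, 0.087, 0, 0, 0, 1], [-0.24, 0, 0.087, 0, 0, 0, 1], [-0.24, 0, 0.087, 0, 0, 0, 1], [-0.24, 0, 0.087, 0, 0, 0, 1], [-0.24, 0, 0.087, 0, 0, 0, 1], [-0.24, 0, 0.087, 0, 0, 0, 1], [-0.24, 0, 0.087, 0, 0, 0, 1]]}}

```text
time: 12.42
tool_pos: [0.4483, 0.1797, 0.0334]
tool_rot: [0.13, 0.655, 0.735, -0.116]
contact_force: [0.5, 2.3, 0.1]
gripper_width: 1.001
grasp_force: 1.4
```

```bash
python3 st.py; python3 look.py pics/s3.png
```

```text
t 12.42 TCP board mm [-59.2, 2.0, 33.4] tip19 [-52.7, 2.0, 15.5] F board [-2.25, 0.75, 0.09]
axes in board (cols x,y,z)
 [[-0.94   0.     0.342]
 [ 0.     1.    -0.001]
 [-0.342 -0.001 -0.94 ]] j [0.4, 0.06, 2.03, -0.36, 1.18, 0.45]
```

View pics/s3.png

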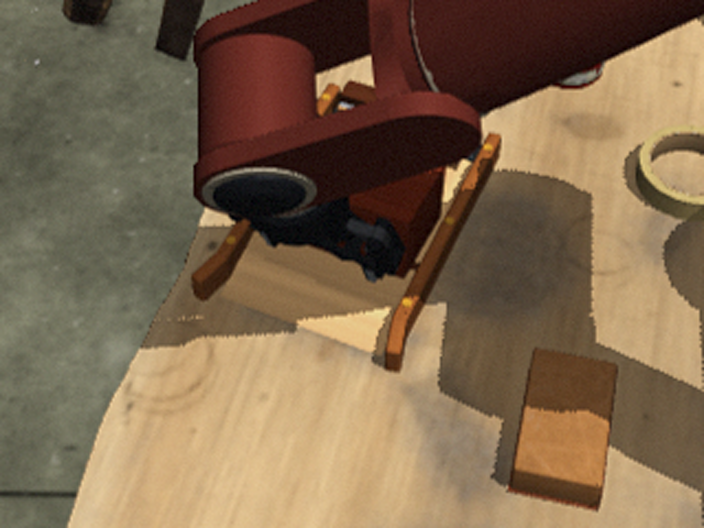

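The block (about (410,205)) is well inside the rails and the fingers (380,250) are still on its tail. I'll push it just past the lip, then back off so the tail drops.

>>> {"fn": "move_arm", "kwargs": {"rows": [[-0.188, 0, 0.068, 0, 0, 0, 1], [-0.188, 0, 0.068, 0, 0, 0, 1], [-0.188, 0, 0.068, 0, 0, 0, 1], [-0.188, 0, 0.068, 0, 0, 0, 1], [-0.188, 0, 0.068, 0, 0, 0, 1], [-0.188, 0, 0.068, 0, 0, 0, 1], [-0.188, 0, 0.068, 0, 0, 0, 1], [-0.188, 0, 0.068, 0, 0, 0, 1], [-0.188, 0, 0.068, 0, 0, 0, 1], [-0.188, 0, 0.068, 0, 0, 0, 1], [-0.188, 0, 0.068, 0, 0, 0, 1]]}}

```text
time: 13.38
tool_pos: [0.4512, 0.1582, 0.0339]
tool_rot: [0.13, 0.655, 0.735, -0.116]
contact_force: [0.2, 3.0, -2.1]
gripper_width: 0.998
grasp_force: 1.1
```

```bash
python3 st.py
```

```text
t 13.38 TCP board mm [-37.5, 2.4, 33.9] tip19 [-31.0, 2.4, 16.1] F board [-2.94, 0.57, -2.07]
axes in board (cols x,y,z)
 [[-0.94   0.     0.342]
 [ 0.     1.    -0.   ]
 [-0.342  0.    -0.94 ]] j [0.36, 0.04, 2.05, -0.37, 1.17, 0.41]
```

>>> {"fn": "move_arm", "kwargs": {"rows": [[0.188, 0, -0.068, 0, 0, 0, 1], [0.376, 0, -0.137, 0, 0, 0, 1], [0.94, 0, -0.342, 0, 0, 0, 1], [1.88, 0, -0.684, 0, 0, 0, 1], [1.88, 0, -0.684, 0, 0, 0, 1], [0, 0, 0, 0, 0, 0, 1], [0, 0, 0, 0, 0, 0, 1]]}}

```text
time: 13.97
tool_pos: [0.4448, 0.2152, 0.0341]
tool_rot: [0.13, 0.655, 0.736, -0.115]
contact_force: [-0.1, 0.8, 0.0]
gripper_width: 0.998
grasp_force: 0.0
```

```bash
python3 st.py
python3 - <<'E'
from h import *;from plant import manip
a=manip.grab_frame("top")["img"][190:340,170:400];b=manip.grab_frame("scene")["img"][190:360,200:430]
r=lambda i:cv2.resize(i,(395,int(395*i.shape[0]/i.shape[1])),interpolation=cv2.INTER_CUBIC)
a,b=r(a),r(b);h=max(len(a),len(b));p=lambda i:np.pad(i,((0,h-len(i)),(0,0),(0,0)))
cv2.imwrite("pics/d1.png",np.hstack([p(a),p(b)]))
E
```

```text
t 13.97 TCP board mm [-94.8, 2.6, 34.1] tip19 [-88.3, 2.6, 16.2] F board [-0.79, -0.01, 0.01]
axes in board (cols x,y,z)
 [[-0.94  -0.002  0.342]
 [-0.002  1.     0.001]
 [-0.342  0.    -0.94 ]] j [0.47, 0.1, 1.99, -0.35, 1.2, 0.51]
```

View pics/d1.png

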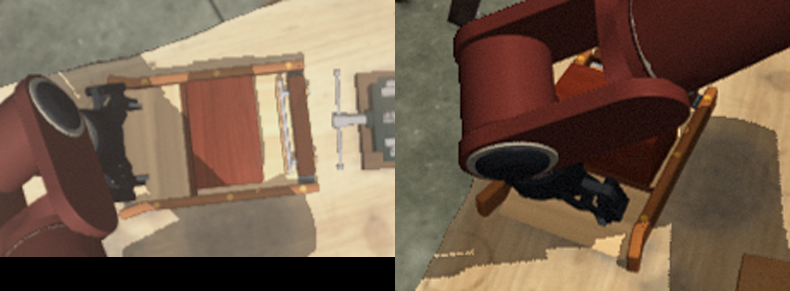

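The left half (top view) shows the block behind the lip line (x≈185), clear of the cork plate (x≈285). I'll check numerically that it's flat and square.

```bash
cat > bm.py <<'E'
from h import *;from plant import manip
f=manip.grab_frame("top");b=f["img"].astype(int)
m=((b[...,2]>1.48*b[...,1])&(b[...,1]<110)).astype(np.uint8)
k=np.zeros_like(m);k[228:308,270:340]=m[228:308,270:340]
k=cv2.morphologyEx(k,cv2.MORPH_OPEN,np.ones((9,9),np.uint8))
c=max(cv2.findContours(k,0,2)[0],key=cv2.contourArea);bx=cv2.boxPoints(cv2.minAreaRect(c))
w=ray(f,bx,.075)-[.4531,.1207];w=w@np.array([[.1147,.9934],[-.9934,.1147]])
print(np.round(w*1000,1),np.round(w.mean(0)*1000,1),[round(1000*np.linalg.norm(w[i]-w[i-1]),1) for i in range(4)])
E
python3 bm.py
```

```text
[[-25.3  69.6]
 [ 60.3  68.6]
 [ 58.6 -66. ]
 [-25.7 -64.8]] [17.   1.8] [np.float64(134.4), np.float64(85.6), np.float64(134.6), np.float64(84.3)]
```

>>> {"fn": "move_arm", "kwargs": {"rows": [[0.171, 0, 0.47, 0, 0, 0, 1], [-0.94, 0, 0.342, 0, 0, 0, 1], [-0.94, 0, 0.342, 0, 0, 0, 1], [-0.94, 0, 0.342, 0, 0, 0, 1], [-0.94, 0, 0.342, 0, 0, 0, 1], [-0.752, 0, 0.274, 0, 0, 0, 1], [-0.376, 0, 0.137, 0, 0, 0, 1], [-0.188, 0, 0.068, 0, 0, 0, 1], [-0.188, 0, 0.068, 0, 0, 0, 1], [-0.188, 0, 0.068, 0, 0, 0, 1], [-0.094, 0, 0.034, 0, 0, 0, 1], [-0.094, 0, 0.034, 0, 0, 0, 1], [-0.094, 0, 0.034, 0, 0, 0, 1], [-0.094, 0, 0.034, 0, 0, 0, 1]]}}

```text
time: 15.28
tool_pos: [0.4519, 0.1529, 0.0289]
tool_rot: [0.13, 0.655, 0.735, -0.115]
contact_force: [-0.9, 3.4, 0.5]
gripper_width: 0.999
grasp_force: 1.6
```

```bash
python3 st.py;python3 bm.py
```

```text
t 15.28 TCP board mm [-32.1, 2.5, 28.9] tip19 [-25.6, 2.5, 11.1] F board [-3.53, -0.54, 0.54]
axes in board (cols x,y,z)
 [[-0.94  -0.     0.342]
 [ 0.     1.     0.   ]
 [-0.342  0.    -0.94 ]] j [0.35, 0.05, 2.05, -0.37, 1.15, 0.41]
[[-22.7  69.1]
 [ 61.8  68.1]
 [ 60.1 -65.8]
 [-23.2 -64.6]] [19.   1.7] [np.float64(133.8), np.float64(84.5), np.float64(134.0), np.float64(83.3)]
```

>>> {"fn": "move_arm", "kwargs": {"rows": [[-0.094, 0, 0.034, 0, 0, 0, 1], [-0.094, 0, 0.034, 0, 0, 0, 1], [-0.094, 0, 0.034, 0, 0, 0, 1], [-0.094, 0, 0.034, 0, 0, 0, 1], [-0.094, 0, 0.034, 0, 0, 0, 1]]}}

```text
time: 15.75
tool_pos: [0.4524, 0.1474, 0.0289]
tool_rot: [0.13, 0.655, 0.735, -0.116]
contact_force: [-0.4, 2.7, 0.5]
gripper_width: 0.999
grasp_force: 1.7
```

```bash
python3 st.py|head -1
python3 - <<'E'
import pickle;from h import *
f=pickle.load(open("fs.pkl","rb"))["top"]
for z in(.03,.045,.06):
    w=ray(f,np.array([(642,135),(660,347)])/4+[169.6,204.6],z)-[.4531,.1207];print(z,np.round(w@np.array([[.1147,.9934],[-.9934,.1147]])*1000,1).tolist())
E
```

```text
t 15.75 TCP board mm [-26.6, 2.4, 28.9] tip19 [-20.1, 2.4, 11.1] F board [-2.78, -0.09, 0.51]
0.03 [[89.6, 59.7], [86.0, -59.3]]
0.045 [[89.1, 58.0], [85.5, -59.5]]
0.06 [[88.6, 56.2], [85.0, -59.7]]
```

>>> {"fn": "move_arm", "kwargs": {"rows": [[-0.094, 0, 0.034, 0, 0, 0, 1], [-0.094, 0, 0.034, 0, 0, 0, 1], [-0.094, 0, 0.034, 0, 0, 0, 1], [-0.094, 0, 0.034, 0, 0, 0, 1], [-0.094, 0, 0.034, 0, 0, 0, 1], [-0.094, 0, 0.034, 0, 0, 0, 1], [-0.094, 0, 0.034, 0, 0, 0, 1]]}}

```text
time: 16.33
tool_pos: [0.4532, 0.1404, 0.0289]
tool_rot: [0.13, 0.655, 0.735, -0.116]
contact_force: [-0.6, 2.7, -0.4]
gripper_width: 1.004
grasp_force: 1.7
```

>>> {"fn": "move_arm", "kwargs": {"rows": [[-0.094, 0, 0.034, 0, 0, 0, 1], [-0.094, 0, 0.034, 0, 0, 0, 1], [-0.094, 0, 0.034, 0, 0, 0, 1], [-0.094, 0, 0.034, 0, 0, 0, 1]]}}

```text
time: 16.67
tool_pos: [0.4536, 0.1365, 0.0289]
tool_rot: [0.13, 0.655, 0.735, -0.116]
contact_force: [-0.0, 3.7, -0.5]
gripper_width: 1.004
grasp_force: 1.7
```

>>> {"fn": "move_arm", "kwargs": {"rows": [[-0.047, 0, 0.017, 0, 0, 0, 1], [-0.047, 0, 0.017, 0, 0, 0, 1], [-0.047, 0, 0.017, 0, 0, 0, 1]]}}

```text
time: 16.92
tool_pos: [0.4538, 0.135, 0.0289]
tool_rot: [0.13, 0.655, 0.735, -0.116]
contact_force: [-0.3, 2.7, -0.4]
gripper_width: 1.004
grasp_force: 1.7
```

>>> {"fn": "move_arm", "kwargs": {"rows": [[-0.047, 0, 0.017, 0, 0, 0, 1], [-0.047, 0, 0.017, 0, 0, 0, 1], [-0.047, 0, 0.017, 0, 0, 0, 1]]}}

```text
time: 17.17
tool_pos: [0.454, 0.1336, 0.0289]
tool_rot: [0.13, 0.655, 0.735, -0.116]
contact_force: [-1.0, 3.9, -0.7]
gripper_width: 1.0
grasp_force: 1.7
```

>>> {"fn": "move_arm", "kwargs": {"rows": [[-0.047, 0, 0.017, 0, 0, 0, 1], [-0.047, 0, 0.017, 0, 0, 0, 1], [-0.047, 0, 0.017, 0, 0, 0, 1]]}}

```text
time: 17.42
tool_pos: [0.4541, 0.1321, 0.0289]
tool_rot: [0.13, 0.655, 0.735, -0.116]
contact_force: [0.2, 3.4, 0.2]
gripper_width: 1.003
grasp_force: 1.7
```

>>> {"fn": "move_arm", "kwargs": {"rows": [[-0.047, 0, 0.017, 0, 0, 0, 1], [-0.047, 0, 0.017, 0, 0, 0, 1], [-0.047, 0, 0.017, 0, 0, 0, 1]]}}

```text
time: 17.67
tool_pos: [0.4543, 0.1306, 0.0289]
tool_rot: [0.13, 0.655, 0.735, -0.116]
contact_force: [-0.5, 2.8, 0.2]
gripper_width: 1.001
grasp_force: 1.6
```

>>> {"fn": "move_arm", "kwargs": {"rows": [[-0.047, 0, 0.017, 0, 0, 0, 1], [-0.047, 0, 0.017, 0, 0, 0, 1]]}}

```text
time: 17.83
tool_pos: [0.4544, 0.1296, 0.0289]
tool_rot: [0.13, 0.655, 0.735, -0.116]
contact_force: [-0.4, 3.3, -0.0]
gripper_width: 0.999
grasp_force: 1.6
```

>>> {"fn": "move_arm", "kwargs": {"rows": [[-0.047, 0, 0.017, 0, 0, 0, 1], [-0.047, 0, 0.017, 0, 0, 0, 1]]}}

```text
time: 18.0
tool_pos: [0.4545, 0.1286, 0.0289]
tool_rot: [0.13, 0.655, 0.735, -0.116]
contact_force: [-0.7, 2.9, -0.4]
gripper_width: 1.003
grasp_force: 1.6
```

>>> {"fn": "move_arm", "kwargs": {"rows": [[-0.047, 0, 0.017, 0, 0, 0, 1], [-0.047, 0, 0.017, 0, 0, 0, 1]]}}

```text
time: 18.17
tool_pos: [0.4547, 0.1276, 0.0289]
tool_rot: [0.13, 0.655, 0.735, -0.116]
contact_force: [0.2, 3.3, 0.1]
gripper_width: 0.995
grasp_force: 1.6
```

>>> {"fn": "move_arm", "kwargs": {"rows": [[-0.047, 0, 0.017, 0, 0, 0, 1], [-0.047, 0, 0.017, 0, 0, 0, 1]]}}

```text
time: 18.33
tool_pos: [0.4547, 0.1266, 0.0289]
tool_rot: [0.13, 0.655, 0.735, -0.116]
contact_force: [-0.9, 2.6, 0.0]
gripper_width: 1.0
grasp_force: 1.6
```

>>> {"fn": "move_arm", "kwargs": {"rows": [[-0.047, 0, 0.017, 0, 0, 0, 1], [-0.047, 0, 0.017, 0, 0, 0, 1]]}}

```text
time: 18.5
tool_pos: [0.4549, 0.1256, 0.0289]
tool_rot: [0.13, 0.655, 0.735, -0.116]
contact_force: [0.3, 4.6, -0.3]
gripper_width: 0.999
grasp_force: 2.0
```

>>> {"fn": "move_arm", "kwargs": {"rows": [[-0.047, 0, 0.017, 0, 0, 0, 1], [-0.047, 0, 0.017, 0, 0, 0, 1]]}}

```text
time: 18.67
tool_pos: [0.4549, 0.1251, 0.0289]
tool_rot: [0.129, 0.656, 0.735, -0.115]
contact_force: [-0.8, 6.2, 0.9]
gripper_width: 0.999
grasp_force: 3.4
```

>>> {"fn": "move_arm", "kwargs": {"rows": [[-0.047, 0, 0.017, 0, 0, 0, 1], [0, 0, 0, 0, 0, 0, 1], [0, 0, 0, 0, 0, 0, 1]]}}

```text
time: 18.92
tool_pos: [0.455, 0.1249, 0.0289]
tool_rot: [0.129, 0.656, 0.735, -0.115]
contact_force: [-0.9, 6.8, -0.1]
gripper_width: 1.0
grasp_force: 3.5
```

>>> {"fn": "move_arm", "kwargs": {"rows": [[-0.047, 0, 0.017, 0, 0, 0, 1], [0, 0, 0, 0, 0, 0, 1], [0, 0, 0, 0, 0, 0, 1]]}}

```text
time: 19.17
tool_pos: [0.455, 0.1247, 0.0289]
tool_rot: [0.129, 0.656, 0.735, -0.115]
contact_force: [-0.8, 7.8, 0.3]
gripper_width: 1.002
grasp_force: 4.1
```

>>> {"fn": "move_arm", "kwargs": {"rows": [[-0.047, 0, 0.017, 0, 0, 0, 1], [-0.047, 0, 0.017, 0, 0, 0, 1], [-0.047, 0, 0.017, 0, 0, 0, 1], [0, 0, 0, 0, 0, 0, 1], [0, 0, 0, 0, 0, 0, 1]]}}

```text
time: 19.58
tool_pos: [0.4551, 0.124, 0.0289]
tool_rot: [0.128, 0.656, 0.735, -0.114]
contact_force: [-2.6, 12.1, 2.1]
gripper_width: 1.003
grasp_force: 6.0
```

>>> {"fn": "move_arm", "kwargs": {"rows": [[-0.047, 0, 0.017, 0, 0, 0, 1], [0, 0, 0, 0, 0, 0, 1], [0, 0, 0, 0, 0, 0, 1]]}}

```text
time: 19.83
tool_pos: [0.4552, 0.1238, 0.0289]
tool_rot: [0.128, 0.656, 0.735, -0.114]
contact_force: [-3.5, 12.9, 2.2]
gripper_width: 0.998
grasp_force: 6.6
```

>>> {"fn": "move_arm", "kwargs": {"rows": [[0, 0, 0, 0, 0, 0, 1], [0, 0, 0, 0, 0, 0, 1], [0, 0, 0, 0, 0, 0, 1], [0, 0, 0, 0, 0, 0, 1], [0, 0, 0, 0, 0, 0, 1]]}}

```text
time: 20.25
tool_pos: [0.4552, 0.1238, 0.0289]
tool_rot: [0.128, 0.656, 0.735, -0.114]
contact_force: [-3.4, 13.6, 1.8]
gripper_width: 1.003
grasp_force: 6.6
```

>>> {"fn": "move_arm", "kwargs": {"rows": [[0, 0, 0, 0, 0, 0, 1], [0, 0, 0, 0, 0, 0, 1], [0, 0, 0, 0, 0, 0, 1], [0, 0, 0, 0, 0, 0, 1], [0, 0, 0, 0, 0, 0, 1], [0, 0, 0, 0, 0, 0, 1], [0, 0, 0, 0, 0, 0, 1], [0, 0, 0, 0, 0, 0, 1], [0, 0, 0, 0, 0, 0, 1], [0, 0, 0, 0, 0, 0, 1], [0, 0, 0, 0, 0, 0, 1], [0, 0, 0, 0, 0, 0, 1], [0, 0, 0, 0, 0, 0, 1], [0, 0, 0, 0, 0, 0, 1]]}}

```text
time: 21.42
tool_pos: [0.4552, 0.1238, 0.0289]
tool_rot: [0.128, 0.656, 0.735, -0.114]
contact_force: [-3.8, 13.1, 0.6]
gripper_width: 1.0
grasp_force: 6.6
```

```bash
python3 st.py;python3 bm.py
```

```text
t 21.42 TCP board mm [-2.9, 2.4, 28.9] tip19 [3.6, 2.4, 11.1] F board [-13.42, -2.26, 0.65]
axes in board (cols x,y,z)
 [[-0.941  0.001  0.337]
 [ 0.001  1.     0.   ]
 [-0.337  0.001 -0.941]] j [0.29, 0.02, 2.08, -0.38, 1.13, 0.35]
[[  7.   68.5]
 [ 90.6  68.5]
 [ 89.9 -65.8]
 [  7.5 -65.5]] [48.7  1.4] [np.float64(134.1), np.float64(83.6), np.float64(134.3), np.float64(82.4)]
```

>>> {"fn": "move_arm", "kwargs": {"rows": [[0.047, 0, -0.017, 0, 0, 0, 1], [0.047, 0, -0.017, 0, 0, 0, 1], [0.047, 0, -0.017, 0, 0, 0, 1], [0.047, 0, -0.017, 0, 0, 0, 1], [0.047, 0, -0.017, 0, 0, 0, 1], [0.047, 0, -0.017, 0, 0, 0, 1], [0.047, 0, -0.017, 0, 0, 0, 1], [0.047, 0, -0.017, 0, 0, 0, 1], [0.047, 0, -0.017, 0, 0, 0, 1], [0.047, 0, -0.017, 0, 0, 0, 1], [0.094, 0, -0.034, 0, 0, 0, 1], [0.188, 0, -0.068, 0, 0, 0, 1], [0.47, 0, -0.171, 0, 0, 0, 1], [0.94, 0, -0.342, 0, 0, 0, 1], [1.88, 0, -0.684, 0, 0, 0, 1], [1.88, 0, -0.684, 0, 0, 0, 1]]}}

```text
time: 22.8
tool_pos: [0.448, 0.1853, 0.029]
tool_rot: [0.13, 0.656, 0.735, -0.116]
contact_force: [0.4, 0.4, 0.2]
gripper_width: 0.998
grasp_force: 0.0
```

>>> {"fn": "move_arm", "kwargs": {"rows": [[0.3, 0, -3, 0, 0, 0, 1], [0.3, 0, -3, 0, 0, 0, 1], [0.3, 0, -3, 0, 0, 0, 1], [0.3, 0, -3, 0, 0, 0, 1], [0, 0, 0, 0, 0, 0, 1], [0, 0, 0, 0, 0, 0, 1]]}}

```text
time: 23.3
tool_pos: [0.4432, 0.2381, 0.1397]
tool_rot: [0.13, 0.655, 0.736, -0.113]
contact_force: [-0.4, -0.3, 0.4]
gripper_width: 1.006
grasp_force: 0.0
```

```bash
python3 st.py|head -1;python3 bm.py
python3 - <<'E'
from h import *;from plant import manip
a=manip.grab_frame("top")["img"][170:340,230:460];b=manip.grab_frame("scene")["img"][130:330,200:470]
r=lambda i:cv2.resize(i,(395,int(395*i.shape[0]/i.shape[1])),interpolation=cv2.INTER_CUBIC)
a,b=r(a),r(b);h=max(len(a),len(b));p=lambda i:np.pad(i,((0,h-len(i)),(0,0),(0,0)))
cv2.imwrite("pics/d2.png",np.hstack([p(a),p(b)]))
E
```

```text
t 23.3 TCP board mm [-117.8, 3.6, 139.7] tip19 [-111.3, 3.7, 121.9] F board [0.25, -0.44, 0.43]
[[  5.1  68.3]
 [ 89.4  68.3]
 [ 88.7 -65.8]
 [  5.6 -65.5]] [47.2  1.3] [np.float64(133.8), np.float64(84.3), np.float64(134.0), np.float64(83.1)]
```

View pics/d2.png

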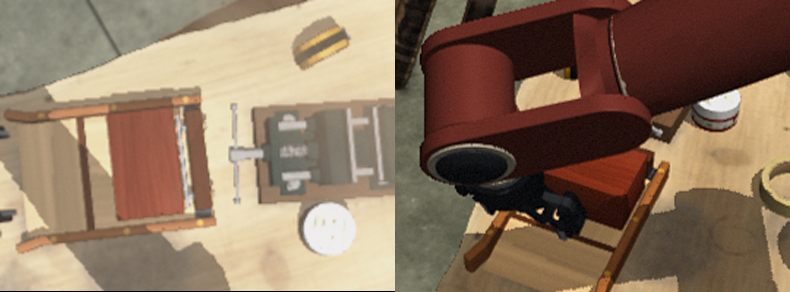

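The block lies flat and square in the bed against the cork plate (left half, x≈183). The tin at (328,228) and the tape at (320,47) haven't moved, and the robot is clear.

```bash
python3 -c "
from plant import manip
print(manip.job_done())"
```

```text
the job is handed in; nothing more can be done
None
```

I pushed the block over the lip into the bed, pressed it against the stop at about 10 N for over 1.5 s, and let go; it lies flat and square against the stop, the tin and tape were left alone, and the job was handed in at about 23 s (no verdict was returned).

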